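# Feed the queued balls down the other chute

### The arm

A 6-joint arm with a two-finger parallel gripper is mounted at the origin on the work surface. World frame = base frame: x ahead of the robot, y to its left, z up, the work surface at z = 0. Lengths are in m, angles in rad, forces in N, time in s.
With the tool pointing down it reaches from about 0.35 to 0.975 m from the base axis. Payload 4.9 kg.
Tool frame: the origin (TCP) lies between the finger pads; the fingertips stand 19 mm ahead of it and the grasp point (between the pads) is the TCP; z points along the fingers, y is the line along which they close (so a half turn about z gives the same grasp; the last joint's range is limited). The gripper opens to 85 mm and grips with 20 to 120 N. Pads are 22 mm wide; open, the fingers measure 114 mm over their backs; the gripper's body (76 mm by 85 mm) begins 54 mm behind the grasp point. The pads swing forward as they close: fully open they stand 13 mm farther back than shut.
Start: joints at [1.042, 0.053, 1.613, -0, 1.476, -0.119], TCP at [0.249, 0.573, 0.25] pointing down, gripper open.
Joint ranges: [-3.01, 3.01], [-1.01, 2.22], [0.06, 2.58], [-1.02, 4.17], [0.09, 2.62], [-3.14, 3.14]. Speed limits (rad/s): [2.57, 2.57, 3.14, 3.14, 3.14, 3.14].

### API

Orientations are given as a rotation vector (axis times angle).
In Python, from station import ctrl gives the robot as it stands. The module is installed in compiled form; this text tells all that it offers.
- The arm moves only by the tool servo_tool, never from a script. Its argument "increments" is a list that holds one entry, the list of rows, each a list of 5 numbers: the finger opening in cm, from 0 to 8.54, then the shift along the tool's x, y, z in cm, then the turn about the tool's z in degrees. A call has 1 to 5 rows; each row is the pose to reach, as a shift and turn from the pose commanded when the call began, along the tool's axes at that moment; what a row does not reach only later rows make up. A row lasts 1/10 s, in which the tool goes at most 50 mm and 8.59 degrees, less where a joint would pass 70% of its speed; a pose out of reach is approached as far as the arm can. A call with a gripper value outside its range is refused whole. The fingers move at their own pace and stop on an object; "newtons" is the grip in N (left out, the last holds). Time passes only in rows, so rows that repeat a pose let the fingers close. It gives the time, the measured TCP pose, the force, the opening and the grip force at its end, in the units of the state.
- ctrl.get_obs(): the state, without advancing time (a new reading comes with each control period).
- ctrl.get_image(name): name is "scene" or "top" or "wrist"; returns a dict with "img" (400x640x3 uint8, red, green, blue), "fx", "fy", "cx", "cy" (pixels), "rvec" (rotation vector, rad) and "tvec" (3), from world to camera coordinates, as OpenCV has them; the wrist camera has in their place "mount" (4x4, takes a point from camera to tool coordinates, whose origin is the TCP and whose axes are the flange's). Camera axes: x right, y down, z forward; pixel columns grow to the right and rows downward; lengths in m; the calibration is good to about 2 mm. A picture is of the moment at which its call begins: read the wrist's pose just before it. There is no depth.
- ctrl.finish_job(): hands the job in; it is judged then, once.
The state is a dict: "t": time; "q": joint angles; "dq": joint speeds; "effort": joint torques, N m; "tool_pos": TCP position; "tool_rot": TCP orientation; "contact_force": force on the tool from outside, world axes, zero at the start; "wrist_torque": the same for the moment, N m; "opening": finger opening in m; "grip_force": force on a finger pad.
Only numpy, scipy, OpenCV 4.12 (cv2) and the standard library are available. Lean on these libraries where they do the work, as an engineer would, in place of code of your own. Each camera call takes 0.05 s, during which the arm holds its last target. There are 200 camera calls.

### The job

The right chute's tray is full. Slide the empty tray along the bench until it stands under the mouth of the left, closed chute, then press down the raised end of the seesaw gate so that it rocks right over to its other stop and all four waiting balls run down into the empty tray. Push the tray, never lift it, do not touch the balls, and leave the full tray and the tools where they are.

Things in the scene. Friction and masses are not known exactly. Their poses are not given: they have to be found in the camera images.
- rack: Fixed wooden feed rack, 390 long, 200 wide, 215 high; sloping deck (0.24 rad, low end to the robot) with two chutes, 44 wide inside, walls 24 high, along y = +70 (left) and -70 (right), from one hopper. Origin: bench level, midway below the two mouths; x up the slope, away from the robot, y left, z up. A low cross rail, its front face at x = 45, is the backstop for trays.
- left_mouth (a point): Middle of the end edge of the left chute's floor, 66 above the bench, its underside 55 and its wall tops about 90 above; axes as the rack. The bench below is free. Balls leave it slowly towards -x and drop within 80 mm in front of it.
- right_mouth (a point): The same point of the right chute (open, already run empty), above the full tray.
- gate (a joint): Seesaw gate: dark wooden bar across both chutes on a bolt in the post between them, with a paddle hanging into each chute. + raises its left end; 0 level; stops at -0.30 and +0.30 rad. Starts near -0.30: left chute closed, right end raised. At +0.30 the left chute is open; balls pass from about +0.18. Stiff pivot: stays where it is left, 1 to 2 N at an end turns it.
- gate_left_pad (a point): Centre of the top face of the thumb pad (46 by 42, 18 thick) on the left end of the gate, 125 from the pivot. Site z is the pad's upward normal, tilting with the gate and slope.
- gate_right_pad (a point): Centre of the top face of the same pad on the right end, 125 from the pivot: raised at the start, about 190 above the bench, some 70 lower when the gate is fully over; clear outside the right chute, nothing above it.
- tray: Empty open plywood tray, loose on the bench to the left of the left mouth, 150 (its x) by 110 (its y), 45 high, walls and floor 6 thick, 0.25 to 0.42 kg. Origin: centre of its underside; x roughly as the rack's x (within 0.25 rad).
- full_tray: The same kind of tray full of turned balls, under the right mouth. Origin: centre of its underside. To be left alone.
- ball0_center (a point): Centre of a loose turned wooden ball, 36 diameter, 18 g, number 1 in the queue from the gate up the left chute.
- ball1_center (a point): Centre of a loose turned wooden ball, 36 diameter, 18 g, number 2 in the queue from the gate up the left chute.
- ball2_center (a point): Centre of a loose turned wooden ball, 36 diameter, 18 g, number 3 in the queue from the gate up the left chute.
- ball3_center (a point): Centre of a loose turned wooden ball, 36 diameter, 18 g, number 4 in the queue from the gate up the left chute.
- chisel_a: Carving chisel, 255 long, 25 high, lying right of the rack; origin on its underside at the ferrule. A bystander.
- chisel_b: Wider carving chisel, 255 long, 25 high, lying right of the rack. A bystander.
- mallet: Round carver's mallet lying left of the rack, 250 long, head 72 across. A bystander.
- plane: Block plane, 160 by 50, 50 high, lying right of the rack. A bystander.
- brush: Bench brush, 200 long, 20 high, lying right of the full tray. A bystander.
- oil_can: Metal can, 52 diameter, 100 high, standing left of the rack. A bystander.
- rosette: Round carved rosette, 124 diameter, 30 high, lying left of the rack. A bystander.

How it is judged:
On the way, in this order (a step that is already met when the one before it is completed fails the run):
1. the empty tray stands under the left mouth while the gate is still closed (x of left_mouth in the frame of tray between -0.03 and 0.085 m and y of left_mouth in the frame of tray between -0.045 and 0.045 m and value of joint gate below -0.1 rad), for 0.2 s.
2. the gate is rocked over (value of joint gate above 0.25 rad), for 0.1 s.
At the end, for the whole second after the job is handed in: The gate is over at its other side (above +0.25 rad of 0.30), all four balls lie at rest inside the tray (centres within its walls, below 65 mm above its underside: one may lie on the others), and the tray stands flat and still on the bench (value of joint gate above 0.25 rad and x of ball0_center in the frame of tray between -0.07 and 0.07 m and y of ball0_center in the frame of tray between -0.05 and 0.05 m and z of each of ball0_center, ball1_center, ball2_center, ball3_center in the frame of tray below 0.065 m and linear speed of each of ball0, ball1, ball2, ball3 below 0.05 m/s and x of ball1_center in the frame of tray between -0.07 and 0.07 m and y of ball1_center in the frame of tray between -0.05 and 0.05 m and x of ball2_center in the frame of tray between -0.07 and 0.07 m and y of ball2_center in the frame of tray between -0.05 and 0.05 m and x of ball3_center in the frame of tray between -0.07 and 0.07 m and y of ball3_center in the frame of tray between -0.05 and 0.05 m and height (world z) of tray below 0.006 m and angle between tray's own z axis and vertical below 0.05 rad and linear speed of tray below 0.02 m/s); the robot touches nothing.
It fails at once if the empty tray is lifted or tipped (height (world z) of tray above 0.012 m or angle between tray's own z axis and vertical above 0.15 rad).
It fails at once if the robot touches one of the four balls (contact force between any of the fingers, the arm and ball0 above 0.3 N or contact force between any of the fingers, the arm and ball1 above 0.3 N or contact force between any of the fingers, the arm and ball2 above 0.3 N or contact force between any of the fingers, the arm and ball3 above 0.3 N).
It fails at once if the full tray is moved or lifted (more than 25 mm) (distance of full_tray from where it was at the start of the episode above 0.025 m).
It fails at once if a tool or other bystander is moved more than 30 mm (distance of any of chisel_a, chisel_b, mallet, plane, brush, oil_can, rosette from where it was at the start of the episode above 0.03 m).
It also fails if it takes over 67 s, if anything falls off the work surface, if the arm or the gripper's body presses on something with over 40 N, if the wrist force passes 120 N, or if a joint passes its speed limit or range.

## Working session

There is one attempt and no reset: what is moved stays moved. The work goes in short steps, Python scripts to look and compute and a tool call to move; the robot and the scene stay as the last step left them, time stands still between calls to the robot, and variables do not carry over. Pictures are saved under pics/ and viewed, at most 10 in all, crops included, and the job is handed in when it is done.

Besides the shell and the picture viewer there is one more tool, called after "Request:" by a JSON object that holds its "fn" and its "kwargs", one argument or row to a line. servo_tool: Moves the arm, as the interface text tells. Its arguments: {"type":"object","properties":{"increments":{"type":"array"},"newtons":{"type":"number"}},"required":["increments"]}

```bash
mkdir -p pics; cat > h.py <<'E'
import numpy as np, cv2
from station import ctrl
def ray(c,u,v):
    R=cv2.Rodrigues(np.array(c["rvec"],float))[0]; t=np.array(c["tvec"],float).reshape(3)
    d=R.T@np.array([(u-c["cx"])/c["fx"],(v-c["cy"])/c["fy"],1]); return -R.T@t,d
def onz(c,u,v,z):
    o,d=ray(c,u,v); return o+d*(z-o[2])/d[2]
def save(n,img): cv2.imwrite(n,cv2.cvtColor(np.asarray(img),cv2.COLOR_RGB2BGR))
E
python3 - <<'E'
from h import *
import pickle
s={}
for n in("scene","top"):
    s[n]=ctrl.get_image(n); save(f"pics/{n}.png",s[n]["img"]); print(n,ray(s[n],320,200))
pickle.dump(s,open("s.pkl","wb"))
o=ctrl.get_obs(); print(o["t"],o["tool_pos"],o["tool_rot"],o["opening"])
print(cv2.Rodrigues(np.array(o["tool_rot"]))[0].round(3))
E
```

```text
scene (array([ 1.36974916, -0.43610621,  1.00957257]), array([-0.61928015,  0.34852722, -0.70359533]))
top (array([0.50027343, 0.0331274 , 1.10454752]), array([ 0.08116472, -0.01882357, -0.99666611]))
0.1 [0.24875068 0.57279419 0.24919082] [-6.39090311e-01 -3.07527951e+00  2.74398040e-03] 0.08535792760893753
[[-0.917  0.398 -0.001]
 [ 0.398  0.917 -0.002]
 [ 0.    -0.002 -1.   ]]
```

View pics/top.png

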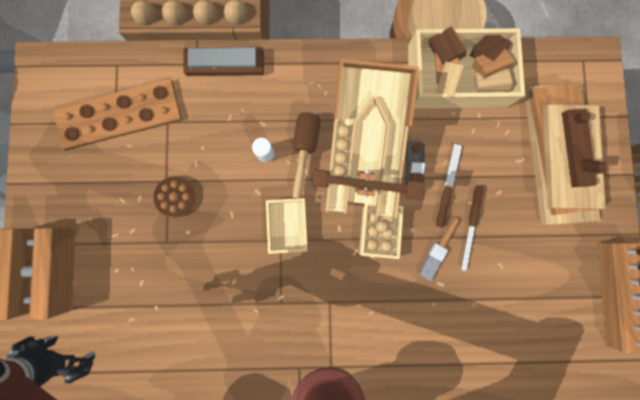

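View pics/scene.png

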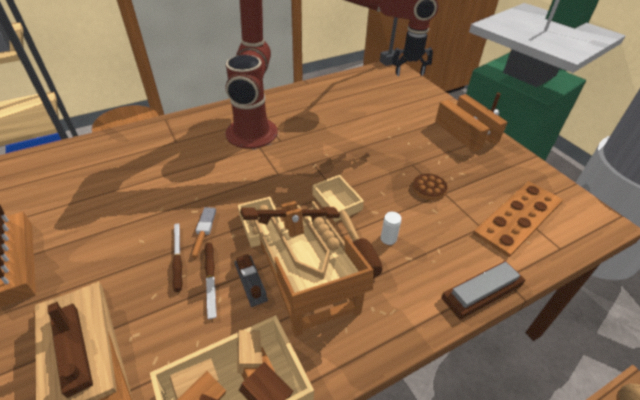

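Top: the empty tray is at px (266–307, 199–254), the full tray at (361–402, 205–257), the left mouth near (337, 210), and the gate runs (320,178) to (415,187). I'll zoom in to get exact points.

```bash
python3 - <<'E'
from h import *
import pickle
s=pickle.load(open("s.pkl","rb"))
im=np.asarray(s["top"]["img"])[150:270,255:435]
save("pics/crop.png",cv2.resize(im,None,fx=4.4,fy=4.4,interpolation=cv2.INTER_CUBIC))
E
```

```text
(no output)
```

View pics/crop.png

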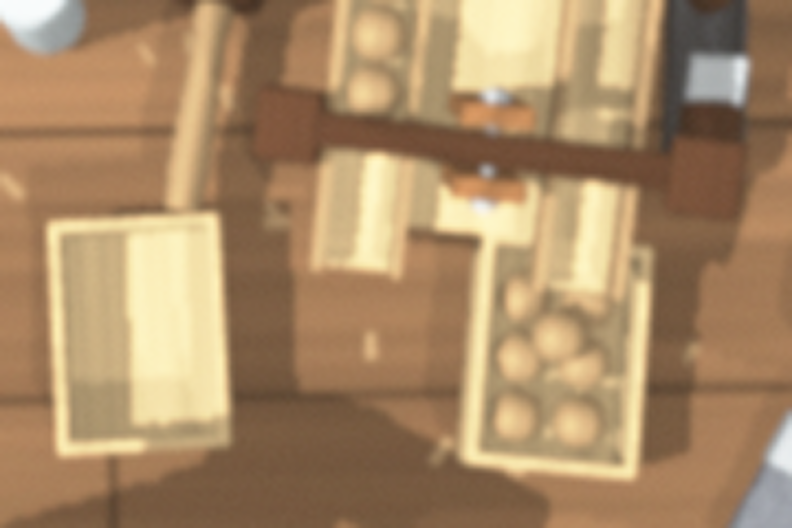

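Crop (4.4×, offset 255,150): tray rim corners at (48,222), (218,212), (231,442), (58,456); left mouth wall tops at (315,268) and (400,275); right pad spans (668–745, 138–218). The mallet handle ends at the tray's far edge.

```bash
python3 - <<'E'
from h import *
import pickle
s=pickle.load(open("s.pkl","rb"));c=s["top"]
f=lambda u,v,z:onz(c,255+(u+.5)/4.4-.5,150+(v+.5)/4.4-.5,z)
def P(n,l,z): 
    p=[f(u,v,z) for u,v in l]; print(n,[q[:2].round(3).tolist() for q in p],"mean",np.mean(p,0)[:2].round(4)); return p
t=P("tray",[(48,222),(218,212),(231,442),(58,456)],.045)
print([np.linalg.norm(t[i]-t[i-1]).round(3) for i in range(4)])
P("Lmouth walls",[(315,268),(400,275)],.09)
P("Lmouth floor",[(330,271),(390,273)],.066)
P("Rmouth walls",[(537,290),(625,297)],.09)
P("Rpad",[(670,138),(745,140),(740,218),(668,208)],.19)
P("Lpad",[(258,90),(325,92),(318,162),(256,155)],.12)
P("full",[(482,240),(652,248),(636,478),(463,462)],.045)
P("mallet end",[(166,207),(192,207)],.015)
P("pivot",[(490,95),(485,205)],.16)
E
```

```text
tray [[0.589, 0.17], [0.594, 0.059], [0.444, 0.052], [0.437, 0.164]] mean [0.516  0.1111]
[np.float64(0.152), np.float64(0.111), np.float64(0.149), np.float64(0.112)]
Lmouth walls [[0.554, -0.003], [0.548, -0.056]] mean [ 0.5509 -0.0292]
Lmouth floor [[0.553, -0.013], [0.551, -0.051]] mean [ 0.5518 -0.0323]
Rmouth walls [[0.538, -0.141], [0.532, -0.196]] mean [ 0.5349 -0.1689]
Rpad [[0.619, -0.203], [0.617, -0.246], [0.573, -0.241], [0.579, -0.2]] mean [ 0.5972 -0.2225]
Lpad [[0.662, 0.031], [0.66, -0.01], [0.617, -0.005], [0.622, 0.033]] mean [0.64   0.0126]
full [[0.573, -0.114], [0.565, -0.226], [0.417, -0.209], [0.429, -0.098]] mean [ 0.4959 -0.1617]
mallet end [[0.6, 0.094], [0.6, 0.077]] mean [0.6001 0.0856]
pivot [[0.65, -0.105], [0.585, -0.1]] mean [ 0.6177 -0.1029]
```

Request:
{"fn": "servo_tool", "kwargs": {
  "increments": [
    [[8.5,-3.8,-2.4,0,6.4],[8.5,-7.7,-4.8,0,12.8],[8.5,-11.5,-7.2,0,19.2],[8.5,-15.3,-9.6,0,25.6],[8.5,-19.1,-12.0,0,32]]
  ]
}}

```text
t: 0.6
tool_pos: [0.3768, 0.3854, 0.2498]
tool_rot: [-1.468, -2.777, 0.001]
contact_force: [1.0, 0.6, -0.4]
opening: 0.0851
grip_force: 0.0
```

Request:
{"fn": "servo_tool", "kwargs": {
  "increments": [
    [[8.5,-4.5,0,0,6.4],[8.5,-9,0,0,12.8],[8.5,-13.5,0,0,19.2],[8.5,-18,0,0,25.6],[8.5,-22.5,0.1,0,32]]
  ]
}}

```text
t: 1.1
tool_pos: [0.5052, 0.2005, 0.2499]
tool_rot: [-2.177, -2.264, 0.001]
contact_force: [0.7, 0.2, 0.9]
opening: 0.0851
grip_force: 0.0
```

Request:
{"fn": "servo_tool", "kwargs": {
  "increments": [
    [[8.5,0,0,4.5,0],[8.5,0,0,9,0],[8.5,0,0,13,0],[8.5,0,0,17,0],[8.5,0,0,17,0]]
  ]
}}

```text
t: 1.6
tool_pos: [0.4993, 0.2008, 0.0732]
tool_rot: [-2.167, -2.264, 0.019]
contact_force: [-0.3, 0.9, -1.2]
opening: 0.0849
grip_force: 0.0
```

```bash
python3 - <<'E'
from h import *
o=ctrl.get_obs(); print(o["t"],o["tool_pos"],o["contact_force"]); print(cv2.Rodrigues(np.array(o["tool_rot"]))[0].round(3))
c=ctrl.get_image("top"); im=np.asarray(c["img"])[150:270,230:410]
save("pics/c2.png",cv2.resize(im,None,fx=4.4,fy=4.4,interpolation=cv2.INTER_CUBIC))
E
```

```text
1.6 [0.49930536 0.20077125 0.07322944] [-0.3309435   0.92681134 -1.17092631]
[[-0.044  0.999 -0.014]
 [ 0.999  0.044 -0.003]
 [-0.003 -0.014 -1.   ]]
```

View pics/c2.png

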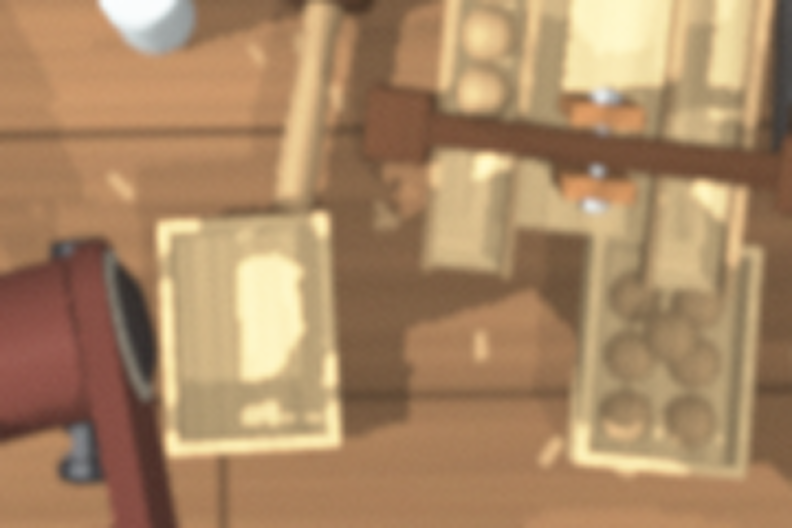

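The gripper stands left of the tray, clear of it, with the tray unmoved. Descending to pushing height.

Request:
{"fn": "servo_tool", "kwargs": {
  "increments": [
    [[8.5,0,0,0,0],[8.5,0,0,2,0],[8.5,0,0,4,0],[8.5,0,0,4.8,0],[8.5,0,0,4.8,0]]
  ]
}}

```text
t: 2.15
tool_pos: [0.5053, 0.2025, 0.0333]
tool_rot: [2.172, 2.269, 0.001]
contact_force: [0.4, -0.8, -0.0]
opening: 0.0848
grip_force: 0.0
```

Request:
{"fn": "servo_tool", "kwargs": {
  "increments": [
    [[8.5,-1,0,0,0],[8.5,-2,0,0,0],[8.5,-3,0,0,0],[8.5,-4,0,0,1],[8.5,-5,0,0,2]]
  ]
}}

```text
t: 2.65
tool_pos: [0.5079, 0.1518, 0.0334]
tool_rot: [2.213, 2.229, 0.004]
contact_force: [-0.1, 3.8, 3.1]
opening: 0.0851
grip_force: 1.8
```

Request:
{"fn": "servo_tool", "kwargs": {
  "increments": [
    [[8.5,-1.2,0,0,1],[8.5,-2.4,0,0,2],[8.5,-3.6,0,0,3],[8.5,-4.8,0,0,4],[8.5,-6,0,0,5]]
  ]
}}

```text
t: 3.15
tool_pos: [0.5073, 0.0913, 0.0322]
tool_rot: [-2.308, -2.131, 0.0]
contact_force: [-0.3, 4.4, 2.7]
opening: 0.085
grip_force: 1.9
```

```bash
python3 - <<'E'
from h import *
o=ctrl.get_obs(); print(o["t"],o["tool_pos"],o["contact_force"]); print(cv2.Rodrigues(np.array(o["tool_rot"]))[0].round(3))
c=ctrl.get_image("top"); im=np.asarray(c["img"])[150:270,255:435]
save("pics/c3.png",cv2.resize(im,None,fx=4.4,fy=4.4,interpolation=cv2.INTER_CUBIC))
E
```

```text
3.15 [0.50730848 0.09128559 0.03220556] [-0.29274221  4.39336905  2.72686329]
[[ 0.08   0.997 -0.   ]
 [ 0.997 -0.08   0.   ]
 [ 0.    -0.    -1.   ]]
```

View pics/c3.png

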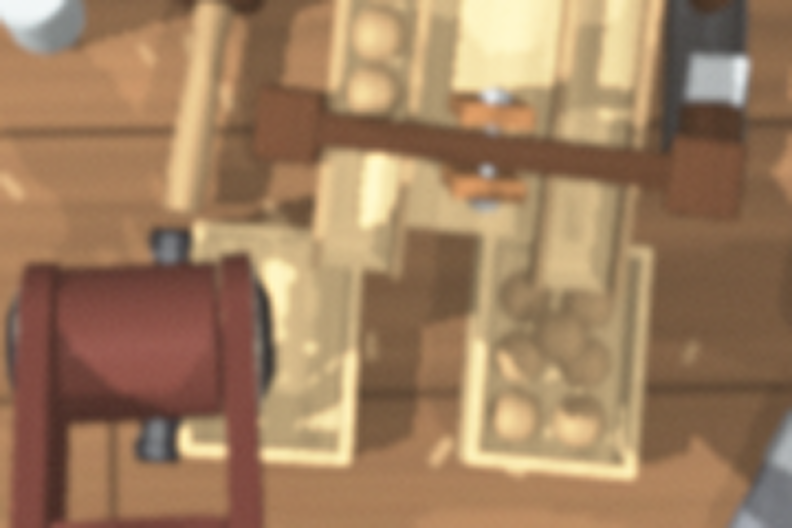

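```bash
python3 - <<'E'
from h import *
import pickle
c=pickle.load(open("s.pkl","rb"))["top"]
f=lambda u,v,z:onz(c,255+(u+.5)/4.4-.5,150+(v+.5)/4.4-.5,z)
p=f(351,466,.045);print(p)
y=-.08;X=np.array([np.cos(y),np.sin(y)]);Y=np.array([-X[1],X[0]])
ct=p[:2]+.075*X+.055*Y;print("centre",ct)
d=np.array([.5515,-.031])-ct;print("mouth in tray",d@X,d@Y)
E
```

```text
[ 0.42761289 -0.02505824  0.045     ]
centre [0.50676833 0.02377225]
mouth in tray 0.04896571187476075 -0.05102235741634817
```

Request:
{"fn": "servo_tool", "kwargs": {
  "increments": [
    [[8.5,1,0,0,0],[8.5,1,-1.4,0,0],[8.5,-0.3,-1.4,0,0],[8.5,-1.3,-1.4,0,0.3],[8.5,-2.3,-1.4,0,0.6]]
  ]
}}

```text
t: 3.7
tool_pos: [0.4915, 0.0698, 0.0319]
tool_rot: [-2.318, -2.12, 0.001]
contact_force: [0.7, 0.6, -0.4]
opening: 0.0849
grip_force: 0.8
```

Request:
{"fn": "servo_tool", "kwargs": {
  "increments": [
    [[8.5,-0.9,0,0,0.2],[8.5,-1.8,0,0,0.4],[8.5,-2.5,0,0,0.6],[8.5,-2.7,0,0,0.6],[8.5,-2.7,0,0,0.6]]
  ]
}}

```text
t: 4.2
tool_pos: [0.4895, 0.043, 0.0325]
tool_rot: [2.329, 2.108, -0.0]
contact_force: [-0.6, -0.4, 0.2]
opening: 0.0849
grip_force: 0.0
```

Request:
{"fn": "servo_tool", "kwargs": {
  "increments": [
    [[8.5,2,0,0,0],[8.5,5,0,0,0],[8.5,9,0,-1,0],[8.5,13,0,-4,0],[8.5,15,0,-8,0]]
  ]
}}

```text
t: 4.7
tool_pos: [0.5025, 0.195, 0.1114]
tool_rot: [-2.325, -2.11, 0.006]
contact_force: [0.4, 0.6, 0.2]
opening: 0.0853
grip_force: 0.0
```

```bash
python3 - <<'E'
from h import *
o=ctrl.get_obs(); print(o["t"],o["tool_pos"],o["contact_force"]); print(cv2.Rodrigues(np.array(o["tool_rot"]))[0].round(3))
c=ctrl.get_image("top"); im=np.asarray(c["img"])[150:270,255:435]
save("pics/c4.png",cv2.resize(im,None,fx=4.4,fy=4.4,interpolation=cv2.INTER_CUBIC))
E
```

```text
4.7 [0.50252143 0.1949913  0.11138199] [0.42376067 0.61609862 0.22996283]
[[ 0.097  0.995 -0.004]
 [ 0.995 -0.097 -0.001]
 [-0.001 -0.004 -1.   ]]
```

View pics/c4.png

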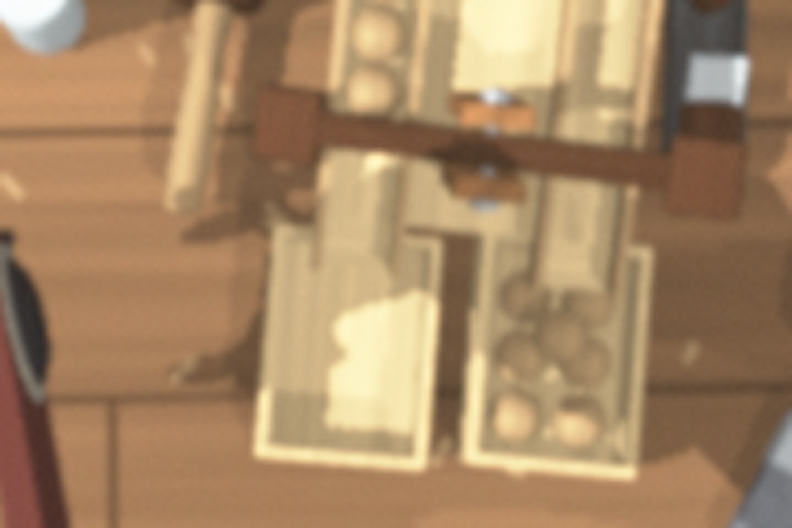

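```bash
python3 - <<'E'
from h import *
import pickle
c=pickle.load(open("s.pkl","rb"))["top"]
f=lambda u,v,z:onz(c,255+(u+.5)/4.4-.5,150+(v+.5)/4.4-.5,z)
a=f(256,457,.045)[:2];b=f(427,470,.045)[:2];v=(a-b)/np.linalg.norm(a-b);X=np.array([v[1],-v[0]])
ct=(a+b)/2+.075*X;d=np.array([.5515,-.031])-ct;print(np.linalg.norm(a-b),ct,X,"mouth in tray",d@X,d@v)
E
```

```text
0.11083270927716046 [ 0.50399439 -0.02591388] [ 0.9957039  -0.09259452] mouth in tray 0.04777247289184422 -0.0006655104610498669
```

Request:
{"fn": "servo_tool", "kwargs": {
  "increments": [
    [[4,0,0,-4.5,0],[2,0,0,-9,0],[0,0,0,-13.5,0],[0,0,0,-17,0],[0,0,0,-17,0]]
  ]
}}

```text
t: 5.25
tool_pos: [0.5071, 0.1934, 0.2901]
tool_rot: [2.323, 2.104, 0.017]
contact_force: [-0.4, -0.4, -0.2]
opening: 0.0119
grip_force: 0.0
```

Request:
{"fn": "servo_tool", "kwargs": {
  "increments": [
    [[0,-4.1,1.4,0,0],[0,-8.2,2.8,0,0],[0,-12.3,4.2,0,0],[0,-16.4,5.6,0,0],[0,-20.5,7,0,0]]
  ]
}}

```text
t: 5.75
tool_pos: [0.5534, -0.0199, 0.2814]
tool_rot: [-2.328, -2.109, 0.001]
contact_force: [0.7, 1.1, 0.7]
opening: -0.0
grip_force: 0.0
```

Request:
{"fn": "servo_tool", "kwargs": {
  "increments": [
    [[0,-4.1,1.4,0,0],[0,-8.2,2.8,0,0],[0,-12.3,4.2,0,0],[0,-16.4,5.6,0,0],[0,-20,7,0,0]]
  ]
}}

```text
t: 6.25
tool_pos: [0.6032, -0.2262, 0.2811]
tool_rot: [-2.329, -2.107, 0.001]
contact_force: [0.4, 0.4, -0.6]
opening: 0.0
grip_force: 0.0
```

Request:
{"fn": "servo_tool", "kwargs": {
  "increments": [
    [[0,0,0,0,0],[0,0,0,0,0]]
  ]
}}

```text
t: 6.45
tool_pos: [0.603, -0.2245, 0.2809]
tool_rot: [-2.329, -2.106, 0.001]
contact_force: [-0.9, 0.5, 0.6]
opening: 0.0001
grip_force: 0.0
```

```bash
python3 - <<'E'
from h import *
o=ctrl.get_obs(); print(o["t"],o["tool_pos"],o["contact_force"],o["opening"]); print(cv2.Rodrigues(np.array(o["tool_rot"]))[0].round(3))
c=ctrl.get_image("scene"); im=np.asarray(c["img"])[130:290,200:400]
save("pics/c5.png",cv2.resize(im,None,fx=3.7,fy=3.7,interpolation=cv2.INTER_CUBIC))
E
```

```text
6.45 [ 0.60302124 -0.22454812  0.28094976] [-0.913193    0.466608    0.61100668] 5.988488171558702e-05
[[ 0.1    0.995 -0.002]
 [ 0.995 -0.1    0.001]
 [ 0.001 -0.002 -1.   ]]
```

View pics/c5.png

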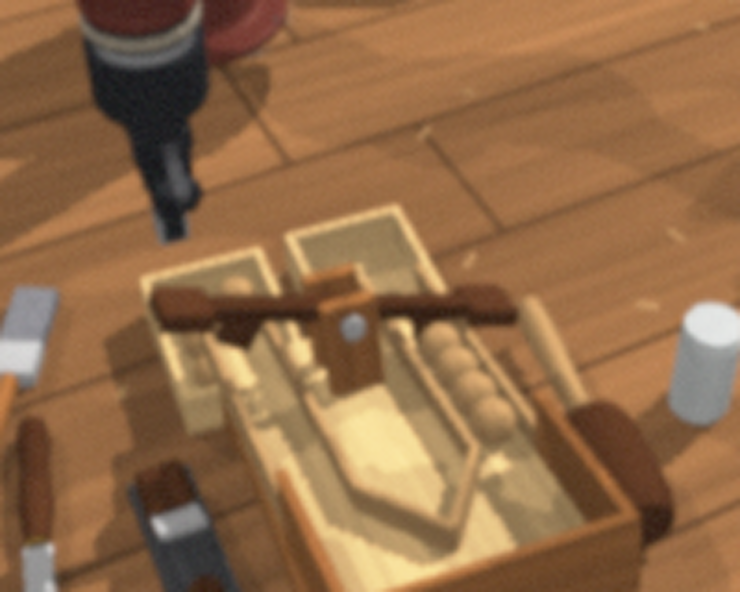

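The closed fingertips are right above the right pad, the tray is under the mouth (0.048, −0.001), and the four balls are queued. Pressing now.

Request:
{"fn": "servo_tool", "kwargs": {
  "increments": [
    [[0,0,0,3,0],[0,0,0,5.5,0],[0,0,0,7,0],[0,0,0,8,0],[0,0,0,9,0]]
  ]
}}

```text
t: 7.0
tool_pos: [0.604, -0.2237, 0.1929]
tool_rot: [2.326, 2.108, 0.001]
contact_force: [0.1, 0.1, 0.7]
opening: -0.0002
grip_force: 0.6
```

Request:
{"fn": "servo_tool", "kwargs": {
  "increments": [
    [[0,0,0.2,1,0],[0,0,0.4,2,0],[0,0,0.6,3,0],[0,0,0.8,4,0],[0,0,1,4.8,0]]
  ]
}}

```text
t: 7.5
tool_pos: [0.6133, -0.2248, 0.1432]
tool_rot: [-2.328, -2.108, 0.0]
contact_force: [-2.5, 0.6, 13.3]
opening: 0.0
grip_force: 7.2
```

Request:
{"fn": "servo_tool", "kwargs": {
  "increments": [
    [[0,0,0,0.2,0],[0,0,0,0.3,0],[0,0,0,0.3,0]]
  ]
}}

```text
t: 7.8
tool_pos: [0.6136, -0.2248, 0.1432]
tool_rot: [-2.328, -2.109, -0.0]
contact_force: [-4.3, 3.1, 10.6]
opening: -0.0002
grip_force: 4.9
```

Request:
{"fn": "servo_tool", "kwargs": {
  "increments": [
    [[0,0,0,-2,0],[0,0,0,-6,0],[0,0,0,-10,0],[0,0,0,-14,0],[0,0,0,-16,0]]
  ]
}}

```text
t: 8.3
tool_pos: [0.6144, -0.2255, 0.3057]
tool_rot: [2.325, 2.105, 0.003]
contact_force: [1.0, -0.3, 0.2]
opening: -0.0
grip_force: 0.0
```

Request:
{"fn": "servo_tool", "kwargs": {
  "increments": [
    [[0,0,0,0,0],[0,0,0,0,0],[0,0,0,0,0],[0,0,0,0,0],[0,0,0,0,0]]
  ]
}}

```text
t: 8.8
tool_pos: [0.6128, -0.2248, 0.2993]
tool_rot: [-2.327, -2.107, 0.002]
contact_force: [-1.0, 0.3, 0.0]
opening: 0.0002
grip_force: 0.0
```

Request:
{"fn": "servo_tool", "kwargs": {
  "increments": [
    [[0,0,0,0,0],[0,0,0,0,0],[0,0,0,0,0],[0,0,0,0,0],[0,0,0,0,0]]
  ]
}}

```text
t: 9.3
tool_pos: [0.6134, -0.225, 0.3014]
tool_rot: [2.329, 2.109, 0.0]
contact_force: [-0.2, 0.1, -0.4]
opening: 0.0
grip_force: 0.0
```

```bash
python3 - <<'E'
from h import *
a=[np.asarray(ctrl.get_image(n)["img"]) for n in("top","scene")]
A=cv2.resize(a[0][110:270,300:420],None,fx=3.3,fy=3.3,interpolation=cv2.INTER_CUBIC)
B=cv2.resize(a[1][180:300,220:340],None,fx=3.3,fy=3.3,interpolation=cv2.INTER_CUBIC)
B=cv2.copyMakeBorder(B,0,A.shape[0]-B.shape[0],0,0,cv2.BORDER_CONSTANT)
save("pics/c6.png",np.hstack([A,B]))
E
```

```text
(no output)
```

View pics/c6.png

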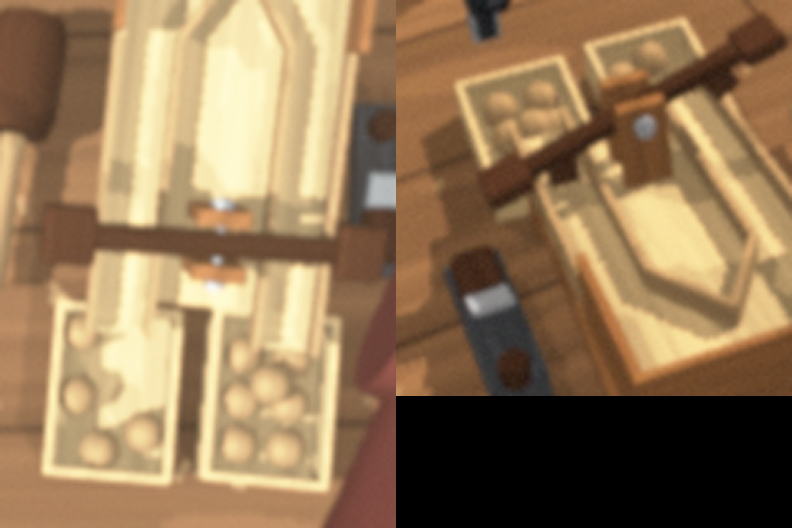

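Four balls lie in the tray at (80,330), (77,395), (97,447) and (143,432). The chute is empty and the gate is over at its stop, since pressing further gave 13 N and no motion. I'll let them settle, then hand in.

Request:
{"fn": "servo_tool", "kwargs": {
  "increments": [
    [[0,0,0,0,0],[0,0,0,0,0],[0,0,0,0,0],[0,0,0,0,0],[0,0,0,0,0]]
  ]
}}

```text
t: 9.9
tool_pos: [0.6133, -0.225, 0.3013]
tool_rot: [2.329, 2.109, -0.0]
contact_force: [0.7, 0.5, -0.8]
opening: -0.0
grip_force: 0.0
```

Request:
{"fn": "servo_tool", "kwargs": {
  "increments": [
    [[0,0,0,0,0],[0,0,0,0,0],[0,0,0,0,0],[0,0,0,0,0],[0,0,0,0,0]]
  ]
}}

```text
t: 10.4
tool_pos: [0.6133, -0.225, 0.3013]
tool_rot: [2.329, 2.109, 0.0]
contact_force: [-0.5, 0.3, 0.1]
opening: 0.0004
grip_force: 0.0
```

Request:
{"fn": "servo_tool", "kwargs": {
  "increments": [
    [[0,0,0,0,0],[0,0,0,0,0],[0,0,0,0,0],[0,0,0,0,0],[0,0,0,0,0]]
  ]
}}

```text
t: 10.9
tool_pos: [0.6133, -0.225, 0.3013]
tool_rot: [2.329, 2.109, 0.0]
contact_force: [-0.0, 0.4, -0.8]
opening: -0.0002
grip_force: 0.0
```

Request:
{"fn": "servo_tool", "kwargs": {
  "increments": [
    [[0,0,0,0,0],[0,0,0,0,0],[0,0,0,0,0],[0,0,0,0,0],[0,0,0,0,0]]
  ]
}}

```text
t: 11.4
tool_pos: [0.6133, -0.225, 0.3013]
tool_rot: [2.329, 2.109, -0.0]
contact_force: [0.3, 0.3, 0.1]
opening: 0.0
grip_force: 0.0
```

```bash
python3 - <<'E'
from h import *
import time
a=np.asarray(ctrl.get_image("top")["img"]).astype(int); b=np.asarray(ctrl.get_image("top")["img"]).astype(int)
d=abs(a-b)[200:258,312:358]; print("tray change",d.max(),d.mean())
p=cv2.imread("pics/c6.png")
print(ctrl.finish_job())
E
```

```text
tray change 5 0.7481259370314842
the job is handed in; nothing more can be done
None
```

The job is handed in at about 11.5 s of the 67 s allowed: the empty tray is under the left mouth, the gate is rocked over to its other stop, and the last pictures show all four balls lying still in the tray; the judge's result was not shown.

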